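# Roll the parts box through the gauge arch and unload it

## Task

Put the plywood parts box down on the entry rollers of the roller lane, wholly on the entry side of the gauge arch, and let go of it. Roll it along the rollers, under the arch, until it is up against the end stop (the hand does not fit under the arch, so take the box again from the other side), then lift it off and lower it by hand into the wooden tray, lying flat on the tray's floor. Leave the mug and the flanged collar where they stand.

Things in the scene. Friction and masses are not known exactly. Their poses are not given: they have to be found in the camera images.
- box_centre (a point): Centre (half-way up) of the plywood parts box: a closed wooden box with dark steel straps at both ends, 140 long (its x) x 60 wide (its y) x 60 high (its z), the two ends alike; about 0.25 to 0.5 kg. It starts flat on the bench. Grip it across its 60 mm width. The centre is 30 above its underside.
- parts_box: The same box; origin at the centre of its underside, same axes.
- lane: Level roller lane, fixed. Origin on the bench under the middle of the arch; x along the lane from entry end to stop, y across, z up. 13 freely turning metal rollers at x -195 to +165, every 30, tops at z 40: a box at rest stays, a pushed one may coast a little. Side rails: inner faces y +-42, outer +-46, top z 52 (12 above the rollers); foot flanges to y +-60 below z 10.
- arch_bar (a point): Middle of the crossbar of the grey gauge arch that spans the lane at lane x -7 to +7. Crossbar z 112 to 122 (a box on the rollers reaches z 100); posts at lane y 47 to 59 on either side, their bases within +-65. Lane axes.
- stop_face (a point): Point on the face of the rubber bumper of the end stop (steel plate, top z 78), at lane x +190, z 60. Lane axes. A box up against the stop has its centre 70 before this face: lane x +120, z 70.
- tray: Shallow wooden tray, fixed to the bench: outside 190 (x) x 100 (y) x 16 high, walls 8 thick (inside 174 x 84). Origin at the centre of its underside; floor 8 above it. A box lying in it along the tray's x has its centre at z = 38 in the tray's frame.
- tea_mug: Grey steel mug, about 71 x 103 x 82 high, loose, standing right of the box; origin at the centre of its underside. To be left alone.
- flange_collar: Flanged metal collar, 60 across, 22 high, loose, lying between the box and the tray; origin at the centre of its underside. To be left alone.

How it is judged:
By the outcome, as a careful person would: the job done as asked, in the order asked, and still so for the second after the job is handed in, with the robot touching nothing.
It also fails if it takes over 59 s, if anything falls off the work surface, if the arm or the gripper's body presses on something with over 40 N, if the wrist force passes 120 N, or if a joint passes its speed limit or range.

## Robot

A 6-joint arm with a two-finger parallel gripper is mounted at the origin on a cart in front of the work surface, level with it; the furniture and walls round the work are solid. World frame = base frame: x ahead of the robot, y to its left, z up, the work surface at z = 0. Lengths are in m, angles in rad, forces in N, time in s.
With the tool pointing down it reaches from about 0.375 to 0.9 m from the base axis. Payload 3.1 kg.
Tool frame: the origin (TCP) lies at the centre of the arm's flange, where the gripper is bolted on; the fingertips stand 173 mm ahead of it and the grasp point (between the pads) lies 155 mm ahead of it; z points along the fingers, y is the line along which they close (so a half turn about z gives the same grasp; the last joint's range is limited). The gripper opens to 85 mm and grips with 20 to 120 N. Pads are 22 mm wide; open, the fingers measure 114 mm over their backs; the gripper's body (76 mm by 85 mm) begins 54 mm behind the grasp point. The pads swing forward as they close: fully open they stand 13 mm farther back than shut.
Start: joints at [-1.308, 0.527, 1.433, -0, 1.181, -0.178], TCP at [0.267, -0.565, 0.405] pointing down, gripper open.
Joint ranges: [-3.08, 3.08], [-0.75, 2.2], [0.22, 2.44], [-1.43, 4.57], [0, 2.65], [-2.85, 2.85]. Speed limits (rad/s): [2.79, 2.79, 3.14, 3.14, 3.14, 3.14].

## Interface

Orientations are given as a unit quaternion [x, y, z, w].
In Python, from station import * gives the robot as it stands.
- The arm moves only by the shell command python3 -m jog 'ROWS' [OPENING] [FORCE]. ROWS is a JSON object of lists of equal length, an entry for each row: "linear": the shift along the world's x, y, z in mm, a list of three; "turn": the turn about the world's z in units of 5 degrees (1.0 is 5 degrees). A call has 1 to 12 rows; each row shifts and turns the commanded pose from where the row before left it; what a row does not reach is not made up. A row lasts 1/8 s, in which the tool goes at most 62.5 mm and 10.7 degrees, less where a joint would pass 70% of its speed; a pose out of reach is approached as far as the arm can. A call is refused whole if a number of a shift passes 62.5 or a number of a turn 1, either way. A call with a gripper value outside its range is refused whole. OPENING is the opening, from 0 (shut) to 1 (fully open), set as the call begins (- or left out, the last holds). The fingers move at their own pace and stop on an object; FORCE is the grip in N (left out, the last holds). Time passes only in rows, so rows that do not move let the fingers close. It gives the time, the measured TCP pose, the force, the opening and the grip force at its end, in the units of the state.
- sense(): the state, without advancing time (a new reading comes with each control period).
- snapshot(name): name is "side" or "top" or "wrist"; returns the picture (420x560x3 uint8, red, green, blue); there is no depth.
- get_calibration(name): a dict with "fx", "fy", "cx", "cy" (pixels), "dist_coeffs" ([k1, k2, p1, p2, k3] as OpenCV has them; the pictures are not rectified), "world_to_cam" (4x4, takes a point from world to camera coordinates). Camera axes: x right, y down, z forward; pixel columns grow to the right and rows downward; lengths in m; the calibration is good to about 2 mm. A picture is of the moment at which its call begins: read the wrist's pose just before it. get_calibration takes no time and is no camera call; for the wrist camera it gives the pose at the moment of the call.
- sign_off(): hands the job in; it is judged then, once.
The state is a dict: "t": time; "q": joint angles; "qd": joint speeds; "tau": joint torques, N m; "tcp_pos": TCP position; "tool_rot": TCP orientation; "force": force on the tool from outside, world axes, zero at the start; "ft_torque": the same for the moment, N m; "finger_gap": opening from 0.0 (shut) to 1.0 (fully open); "gripper_force": force on a finger pad.
Only numpy, scipy, OpenCV 4.12 (cv2) and the standard library are available. Lean on these libraries where they do the work, as an engineer would, in place of code of your own. Each camera call takes 0.05 s, during which the arm holds its last target. There are 200 camera calls.

## Working session

There is one attempt and no reset: what is moved stays moved. The work goes in short steps, Python scripts to look and compute and a shell command to move; the robot and the scene stay as the last step left them, time stands still between calls to the robot, and variables do not carry over. Pictures are saved under pics/ and viewed, at most 10 in all, crops included, and the job is handed in when it is done.

```bash
ls; mkdir -p pics
python3 - <<'E'
from station import *
import cv2
s=sense();print(s['t'],s['tcp_pos'],s['tool_rot'],s['finger_gap'])
for n in("top","side","wrist"):
    c=get_calibration(n);print(n,c)
    cv2.imwrite(f"pics/{n}0.png",snapshot(n)[:,:,::-1])
E
```

```text
pics
0.0 [ 0.26716973 -0.56463286  0.403734  ] [ 9.75694713e-01  2.19131536e-01 -3.20983499e-05 -1.09359549e-03] 0.9997749613096567
top {'fx': 542.334153520371, 'fy': 542.334153520371, 'cx': 274.83364350737236, 'cy': 202.5845976998914, 'dist_coeffs': array([0.05835969, 0.        , 0.        , 0.        , 0.        ]), 'world_to_cam': array([[-0.00575388, -0.99997633, -0.00377306, -0.09736813],
       [-0.9943609 ,  0.00612104, -0.10587224,  0.49234789],
       [ 0.10589283,  0.0031426 , -0.99437258,  1.54885853],
       [ 0.        ,  0.        ,  0.        ,  1.        ]])}
side {'fx': 429.1275415011915, 'fy': 429.1275415011915, 'cx': 269.15703329890164, 'cy': 212.61121097984253, 'dist_coeffs': array([-0.01496772,  0.        ,  0.        ,  0.        ,  0.        ]), 'world_to_cam': array([[-0.99952415,  0.0289085 ,  0.01075957,  0.50065002],
       [ 0.00225754,  0.41643959, -0.90916059,  0.12437098],
       [-0.03076318, -0.90870368, -0.41630669,  0.95374929],
       [ 0.        ,  0.        ,  0.        ,  1.        ]])}
wrist {'fx': 309.3277889321061, 'fy': 309.3277889321061, 'cx': 276.5427682984297, 'cy': 209.70792647348, 'dist_coeffs': array([-0.07170177,  0.        ,  0.        ,  0.        ,  0.        ]), 'world_to_cam': array([[ 0.4271182 , -0.90419396, -0.00182298, -0.62376287],
       [-0.86846754, -0.41080143,  0.27750011, -0.03631049],
       [-0.25166281, -0.11694215, -0.96072388,  0.37938194],
       [ 0.        ,  0.        ,  0.        ,  1.        ]])}
```

View pics/top0.png

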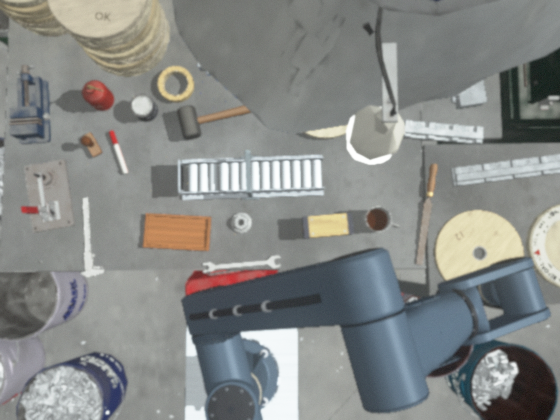

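View pics/side0.png

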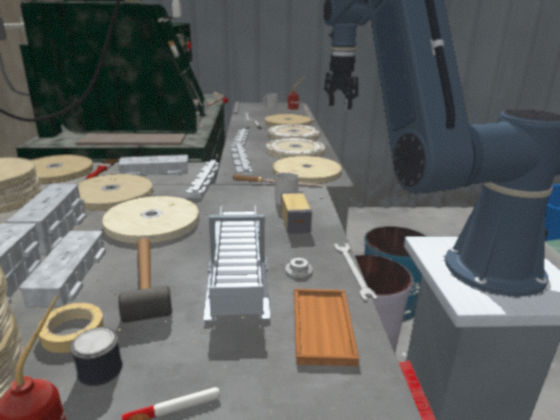

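The top view shows the box at about (327,224), the mug at (377,218) and the collar at (241,222). The tray is at (177,232), and the lane runs from its entry at (323,175) to the stop at (180,178), with the arch at about (249,172). The side view agrees, with the stop nearest the camera at about (236,298).

Run:
```python
import cv2
a=cv2.imread('pics/top0.png')[140:260,130:410]
b=cv2.imread('pics/side0.png')[170:370,190:370]
cv2.imwrite('pics/topc.png',cv2.resize(a,(784,336),interpolation=cv2.INTER_CUBIC)) #2.8
cv2.imwrite('pics/sidec.png',cv2.resize(b,(540,600),interpolation=cv2.INTER_CUBIC)) #3
```

```text
(no output)
```

View pics/topc.png

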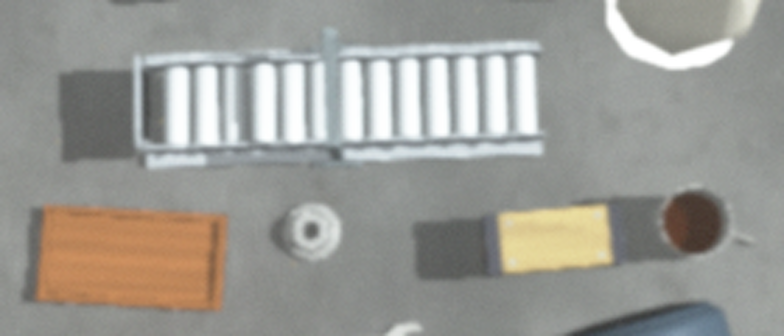

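View pics/sidec.png

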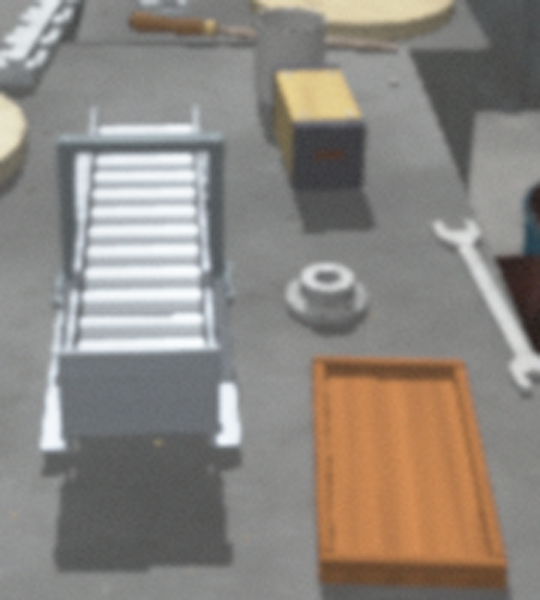

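```bash
cat > h.py <<'E'
from station import *
import numpy as np, cv2
from scipy.optimize import least_squares
C={}
def cal(n):
    if n not in C: C[n]=get_calibration(n)
    return C[n]
def proj(c,P):
    K=np.array([[c['fx'],0,c['cx']],[0,c['fy'],c['cy']],[0,0,1]]);T=c['world_to_cam']
    return cv2.projectPoints(np.atleast_2d(P).astype(float),cv2.Rodrigues(T[:3,:3])[0],T[:3,3],K,np.array(c['dist_coeffs']))[0][:,0]
def ray(c,uv):
    K=np.array([[c['fx'],0,c['cx']],[0,c['fy'],c['cy']],[0,0,1]]);T=c['world_to_cam']
    p=cv2.undistortPoints(np.array([[uv]],float),K,np.array(c['dist_coeffs']))[0,0]
    return -T[:3,:3].T@T[:3,3],T[:3,:3].T@np.r_[p,1]
def at(c,uv,z):
    o,d=ray(c,uv);return o+d*(z-o[2])/d[2]
def tri(obs):
    r=least_squares(lambda P:np.concatenate([proj(c,P)[0]-uv for c,uv in obs]),[.5,0,.05]);return r.x,np.abs(r.fun).max()
E
python3 - <<'E'
from h import *
t=lambda u,v:(cal('top'),np.array([u/2.8+130-.3,v/2.8+140-.3])); s=lambda u,v:(cal('side'),np.array([u/3+190-.3,v/3+170-.3]))
np.set_printoptions(precision=4,suppress=True)
for n,a,b in [('box+y+x top',(488,212),(289,126)),('box+y-x top',(493,276),(366,122)),('box-y-x',(618,269),(340,70)),('box-y+x',(617,203),(275,72)),
 ('tray +y+x',(40,206),(319,565)),('tray +y-x',(36,300),(505,563)),('tray -y+x',(228,213),(313,360)),('tray -y-x',(218,310),(468,360)),
 ('plate+x',(136,56),(60,352)),('plate-x',(139,150),(221,347)),('arch+x',(330,32),(57,138)),('arch-x',(333,155),(224,137)),('collar',(312,231),(327,275))]:
    print(n,*tri([t(*a),s(*b)]))
E
```

```text
box+y+x top [ 0.4526 -0.1831  0.0564] 0.43757316233245547
box+y-x top [ 0.3874 -0.1873  0.0581] 0.32964100634964666
box-y-x [ 0.3952 -0.3139  0.0542] 0.7479445671636711
box-y+x [ 0.4591 -0.3141  0.0525] 0.35422277113644896
tray +y+x [0.466  0.281  0.0132] 0.6365049482186009
tray +y-x [0.3677 0.2827 0.0144] 0.38240230620994
tray -y+x [0.4544 0.0867 0.0082] 0.5225008139702538
tray -y-x [0.3529 0.0959 0.0136] 0.6992427079398169
plate+x [0.6104 0.1724 0.0746] 0.02515023421432261
plate-x [0.5162 0.1682 0.0743] 0.53511713705592
arch+x [ 0.6279 -0.0261  0.1189] 1.0201833401748104
arch-x [ 0.5084 -0.0294  0.1177] 1.8991311352441471
collar [ 0.4363 -0.0022  0.0201] 0.21581158030312508
```

The crops give usable corners: box top face at about x 0.387–0.459, y −0.314 to −0.185, z 0.056. The arch bar is near (0.568,−0.028), the stop plate near (0.563,0.170), and the tray centre near (0.410,0.187). Next I'll hover over the box and refine with the wrist camera.

```bash
python3 -m jog '{"linear":[[8,20,0],[14,27,0],[14,27,0],[14,27,0],[14,27,0],[14,27,0],[14,27,0],[14,27,0],[14,27,0],[14,27,0],[14,27,0],[9,25,0]],"turn":[1,1,1,1,1,1,1,1,1,1,1,1]}' 1
python3 -m jog '{"linear":[[0,0,-20],[0,0,-20],[0,0,0],[0,0,0]],"turn":[1,0.6,0,0]}'
python3 - <<'E'
from h import *
import json
s=sense();c=get_calibration('wrist');cv2.imwrite('pics/w1.png',snapshot('wrist')[:,:,::-1])
json.dump({k:np.array(v).tolist() for k,v in c.items()},open('w1.json','w'))
print(s['t'],s['tcp_pos'],s['tool_rot'],s['q'])
E
```

```text
t: 1.65
tcp_pos: [0.4247, -0.2489, 0.4046]
tool_rot: [0.734, 0.679, 0.0, -0.0]
force: [0.9, 0.4, 0.7]
finger_gap: 1.0
gripper_force: 0.0
t: 2.15
tcp_pos: [0.4244, -0.2502, 0.3651]
tool_rot: [0.687, 0.727, -0.0, 0.0]
force: [-0.1, -0.2, 0.8]
finger_gap: 1.002
gripper_force: 0.0
2.15 [ 0.42440706 -0.25020636  0.36511655] [ 6.86681398e-01  7.26958439e-01 -1.48085761e-05  2.93148991e-04] [-7.59941714e-01  4.08814081e-01  1.80152521e+00 -3.47148584e-05
  9.30666979e-01 -8.16889029e-01]
```

View pics/w1.png

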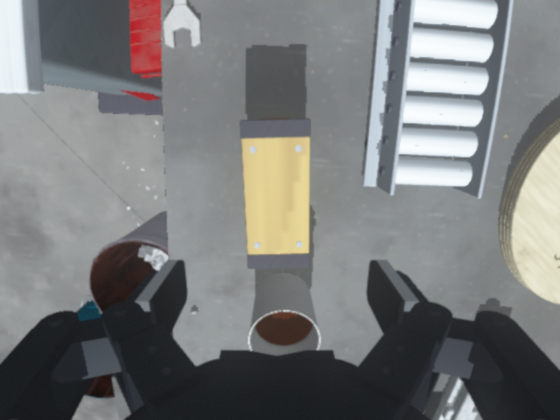

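The wrist view shows the box top corners at (241,122), (310,120), (310,266) and (248,268). The mug is just behind the box at (284,330), and the lane entry rail ends are at (392,192) and (483,197).

```bash
cat >> h.py <<'E'
import json
def wl(f):
    d=json.load(open(f));return {k:np.array(v) if isinstance(v,list) else v for k,v in d.items()}
np.set_printoptions(precision=4,suppress=True)
E
python3 - <<'E'
from h import *
t=lambda u,v:(cal('top'),np.array([u/2.8+130-.3,v/2.8+140-.3])); s=lambda u,v:(cal('side'),np.array([u/3+190-.3,v/3+170-.3]))
w=wl('w1.json')
pts={'+y-x':((493,276),(366,122),(241,122)),'+y+x':((488,212),(289,126),(310,120)),'-y+x':((617,203),(275,72),(310,266)),'-y-x':((618,269),(340,70),(248,268))}
for n,(a,b,c) in pts.items():
    print(n,*tri([t(*a),s(*b),(w,np.array(c))]),at(w,c,.06))
# rigid fit: box top with known plan size, free x,y,z,yaw
L={'+y-x':(70,30),'+y+x':(70,-30),'-y+x':(-70,-30),'-y-x':(-70,30)}
def f(p):
    r=[]
    for n,(a,b,c) in pts.items():
        l=np.array(L[n])/1e3;ca,sa=np.cos(p[3]),np.sin(p[3])
        P=[p[0]+ca*l[0]-sa*l[1],p[1]+sa*l[0]+ca*l[1],p[2]]
        for (cc,uv),k in((t(*a),1),(s(*b),1),((w,np.array(c)),1)): r+=list((proj(cc,P)[0]-uv)*k)
    return r
r=least_squares(f,[.42,-.25,.06,1.6]);print(r.x,np.degrees(r.x[3]),np.abs(r.fun).max());print(r.fun.reshape(4,6))
for z in(.0,.052):print('rail ends',at(w,(392,192),z),at(w,(483,197),z))
E
```

```text
+y-x [ 0.3892 -0.1831  0.0599] 1.4255918220081867 [ 0.3895 -0.1827  0.06  ]
+y+x [ 0.4495 -0.1782  0.0583] 1.7834321761229717 [ 0.4486 -0.1777  0.06  ]
-y+x [ 0.4609 -0.3173  0.0536] 1.132697271013683 [ 0.4604 -0.3148  0.06  ]
-y-x [ 0.3986 -0.3216  0.0547] 2.8502426128653724 [ 0.3999 -0.3204  0.06  ]
[ 0.4245 -0.2499  0.0559  1.6464] 94.33410131014386 3.0005364728249333
[[-1.7532 -0.9343 -0.2355  1.6657  0.2301 -0.4541]
 [-1.8123  0.8314  1.9234  1.1343  0.0377  0.179 ]
 [ 1.2969  0.0452 -0.5885 -1.5866 -1.4043  0.4622]
 [ 3.0005 -2.4405 -1.1673 -1.5345  0.2945 -0.475 ]]
rail ends [ 0.5533 -0.2488  0.    ] [ 0.6621 -0.2481  0.    ]
rail ends [ 0.5326 -0.2381  0.052 ] [ 0.6245 -0.2375  0.052 ]
```

```bash
python3 -m jog '{"linear":[[0,0,-20],[0,0,-35],[0,0,-35],[0,0,-35],[0,0,-28],[0,0,-15],[0,0,0]],"turn":[0.25,0,0,0,0,0,0]}' 1
python3 -m jog '{"linear":[[0,0,0],[0,0,0],[0,0,0],[0,0,0],[0,0,0],[0,0,0]],"turn":[0,0,0,0,0,0]}' 0 50
python3 -m jog '{"linear":[[0,0,10],[0,0,25],[0,0,40],[0,0,45],[0,0,30],[0,0,10],[0,0,0],[0,0,0]],"turn":[0,0,0,0,0,0,0,0]}'
python3 - <<'E'
from h import *
s=sense();print(s['tcp_pos'],s['force'],s['ft_torque'],s['finger_gap'])
E
```

```text
t: 3.08
tcp_pos: [0.4244, -0.2502, 0.1964]
tool_rot: [0.679, 0.735, 0.0, -0.0]
force: [-0.3, 0.5, -0.7]
finger_gap: 1.001
gripper_force: 0.0
t: 3.82
tcp_pos: [0.4246, -0.2502, 0.198]
tool_rot: [0.678, 0.735, -0.0, 0.001]
force: [-0.6, -0.5, 6.7]
finger_gap: 0.694
gripper_force: 55.8
t: 4.82
tcp_pos: [0.4238, -0.2496, 0.3553]
tool_rot: [0.678, 0.735, 0.0, -0.002]
force: [-0.2, -0.0, -4.5]
finger_gap: 0.695
gripper_force: 55.4
[ 0.4238 -0.2496  0.3553] [-0.1981 -0.0382 -4.5161] [0.0017 0.034  0.0002] 0.6948413091513758
```

```bash
python3 -m jog '{"linear":[[10,5,2],[20,12,4],[30,18,4],[30,20,4],[30,20,4],[17,14,2],[5,1,0],[0,0,0],[0,0,0]],"turn":[-0.2,-0.4,0,0,0,0,0,0,0]}'
python3 - <<'E'
from h import *
s=sense();c=get_calibration('wrist');cv2.imwrite('pics/w2.png',cv2.resize(snapshot('wrist')[:,:,::-1],(784,588),interpolation=cv2.INTER_CUBIC))
json.dump({k:np.array(v).tolist() for k,v in c.items()},open('w2.json','w'))
print(s['t'],s['tcp_pos'],s['tool_rot'],s['q'])
E
```

```text
t: 5.95
tcp_pos: [0.5654, -0.1606, 0.3763]
tool_rot: [0.698, 0.716, -0.0, -0.001]
force: [0.3, -0.4, -3.7]
finger_gap: 0.698
gripper_force: 55.3
5.95 [ 0.5654 -0.1606  0.3763] [ 0.6978  0.7163 -0.0004 -0.0007] [-0.4667  0.5114  1.5574 -0.0005  1.0743 -0.4927]
```

View pics/w2.png

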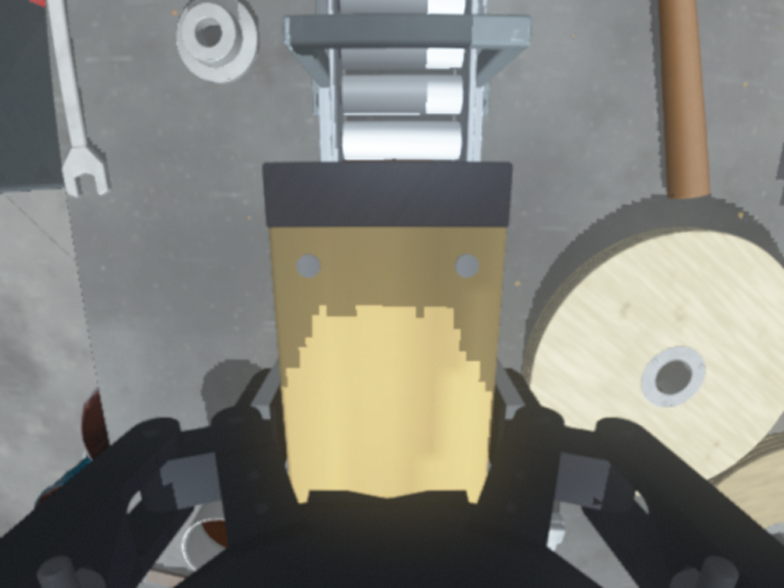

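The box is held squarely: its strap edge runs from (264,165) to (511,165). The arch crossbar spans (285,15) to (530,15) and the rollers span x 343–461 at row 140.

Run:
```python
from h import *
t=lambda u,v:(cal('top'),np.array([u/2.8+130-.3,v/2.8+140-.3])); s=lambda u,v:(cal('side'),np.array([u/3+190-.3,v/3+170-.3]))
w1,w2=wl('w1.json'),wl('w2.json');W=lambda u,v:np.array([u/1.4-.2,v/1.4-.2])
for z in(.112,.122):print('arch ends',z,at(w2,W(285,15),z),at(w2,W(530,16),z),at(w2,W(290,46),z),at(w2,W(528,44),z))
print('roller ends',at(w2,W(343,140),.035),at(w2,W(461,140),.035))
print('rails',at(w2,W(320,155),.052),at(w2,W(340,155),.052),at(w2,W(464,155),.052),at(w2,W(483,155),.052))
print('strap edge',at(w2,W(264,165),.238),at(w2,W(511,165),.238))
print('tri arch',tri([(w2,W(287,30)),t(330,32),s(57,138)]),tri([(w2,W(529,30)),t(330,32)]),tri([(w2,W(287,30)),t(333,155)]))
# rail entry ends from top crop
print('top entry rail',at(cal('top'),t(542,43)[1],.052),at(cal('top'),t(543,138)[1],.052))
# predicted lane: check by projecting
```

```text
arch ends 0.112 [ 0.5105 -0.0171  0.112 ] [ 0.6306 -0.014   0.112 ] [ 0.5128 -0.0314  0.112 ] [ 0.6307 -0.027   0.112 ]
arch ends 0.122 [ 0.5128 -0.0203  0.122 ] [ 0.6277 -0.0173  0.122 ] [ 0.5149 -0.0339  0.122 ] [ 0.6278 -0.0297  0.122 ]
roller ends [ 0.5315 -0.0713  0.035 ] [ 0.6122 -0.0691  0.035 ]
rails [ 0.5182 -0.082   0.052 ] [ 0.5313 -0.0818  0.052 ] [ 0.6121 -0.0796  0.052 ] [ 0.6246 -0.0791  0.052 ]
strap edge [ 0.5329 -0.0898  0.238 ] [ 0.5926 -0.0882  0.238 ]
tri arch (array([ 0.5311, -0.0334,  0.1492]), np.float64(46.4591646015522)) (array([ 0.6234, -0.0278,  0.1365]), np.float64(0.715292031479521)) (array([ 0.5092, -0.0219,  0.103 ]), np.float64(2.295921203175709))
top entry rail [ 0.6257 -0.2406  0.052 ] [ 0.5272 -0.2402  0.052 ]
```

```bash
python3 -m jog '{"linear":[[5,8,-10],[4,7,-25],[0,0,-30],[0,0,-30],[0,0,-20],[0,0,-12],[0,0,-6],[0,0,0],[0,0,0]],"turn":[0.1,0,0,0,0,0,0,0,0]}'
python3 -m jog '{"linear":[[0,0,-2],[0,0,-2],[0,0,0]],"turn":[0,0,0]}'
```

```text
t: 7.12
tcp_pos: [0.5756, -0.1451, 0.2445]
tool_rot: [0.694, 0.72, 0.0, 0.001]
force: [-1.0, -0.3, -4.1]
finger_gap: 0.693
gripper_force: 55.2
t: 7.5
tcp_pos: [0.5752, -0.1449, 0.2397]
tool_rot: [0.694, 0.72, -0.0, -0.0]
force: [-0.5, 0.6, -3.4]
finger_gap: 0.701
gripper_force: 55.2
```

```bash
python3 -m jog '{"linear":[[0,0,-1.5],[0,0,0]],"turn":[0,0]}'
python3 -m jog '{"linear":[[0,0,-1],[0,0,0]],"turn":[0,0]}'
```

```text
t: 7.75
tcp_pos: [0.5753, -0.145, 0.2382]
tool_rot: [0.694, 0.72, 0.0, 0.0]
force: [0.5, -0.1, -3.9]
finger_gap: 0.694
gripper_force: 55.4
t: 8.0
tcp_pos: [0.5753, -0.1451, 0.238]
tool_rot: [0.694, 0.72, -0.0, 0.0]
force: [-1.6, 0.3, 5.2]
finger_gap: 0.694
gripper_force: 55.9
```

```bash
python3 -m jog '{"linear":[[0,0,0],[0,0,0],[0,0,0],[0,0,0],[0,0,5],[0,0,20],[0,0,35],[0,0,30],[0,-25,5],[0,-35,0],[0,-35,0],[0,-18,0]],"turn":[0,0,0,0,0,0,0,0,0,0,0,0]}' 1
python3 -m jog '{"linear":[[2,-7,0],[2,0,0],[0,0,-30],[0,0,-35],[0,0,-20],[0,0,-8],[0,0,0]],"turn":[0,0,0,0,0,0,0]}' 0 30
python3 - <<'E'
from h import *
cv2.imwrite('pics/t3.png',cv2.resize(snapshot('top')[130:260,130:410,::-1],(784,364),interpolation=cv2.INTER_CUBIC))
E
```

```text
t: 9.5
tcp_pos: [0.5752, -0.2596, 0.3326]
tool_rot: [0.695, 0.719, 0.0, 0.0]
force: [0.7, -0.2, 0.4]
finger_gap: 1.0
gripper_force: 0.0
t: 10.38
tcp_pos: [0.5795, -0.2641, 0.239]
tool_rot: [0.694, 0.72, -0.0, -0.0]
force: [-0.1, -0.6, 0.3]
finger_gap: -0.0
gripper_force: 0.0
```

View pics/t3.png

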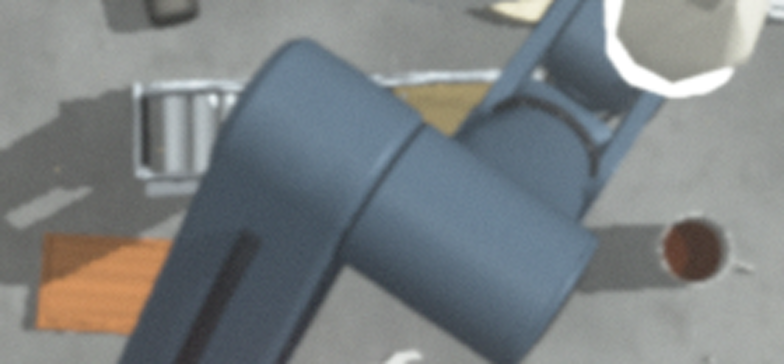

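```bash
python3 -m jog '{"linear":[[0,10,0],[0,12,0],[-0.5,12,0],[-0.5,10,0],[-0.5,10,0],[-0.5,10,0],[-0.5,10,0],[-0.5,10,0],[-0.5,10,0],[-0.5,10,0],[-0.5,10,0],[-0.5,10,0]],"turn":[0,0,0,0,0,0,0,0,0,0,0,0]}'
python3 -m jog '{"linear":[[-0.5,10,0],[-0.5,10,0],[-0.5,10,0],[-0.5,10,0],[0,8,0],[0,4,0],[0,0,0],[0,0,0]],"turn":[0,0,0,0,0,0,0,0]}'
python3 -m jog '{"linear":[[0,-10,0],[0,-20,10],[0,-10,30],[0,0,40],[0,10,40],[0,5,30],[0,0,0]],"turn":[0,0,0,0,0,0,0]}' 1
python3 - <<'E'
from h import *
s=sense();c=get_calibration('wrist');cv2.imwrite('pics/w4.png',cv2.resize(snapshot('wrist')[:,:,::-1],(784,588),interpolation=cv2.INTER_CUBIC))
json.dump({k:np.array(v).tolist() for k,v in c.items()},open('w4.json','w'))
print(s['t'],s['tcp_pos'],s['tool_rot'],s['q'])
E
```

```text
t: 11.92
tcp_pos: [0.5742, -0.1403, 0.2392]
tool_rot: [0.694, 0.72, -0.0, -0.0]
force: [0.1, -0.1, 1.0]
finger_gap: 0.001
gripper_force: 0.2
t: 12.92
tcp_pos: [0.5723, -0.0892, 0.2392]
tool_rot: [0.694, 0.72, 0.0, 0.0]
force: [-0.5, 0.5, 0.0]
finger_gap: 0.002
gripper_force: 0.0
t: 13.8
tcp_pos: [0.5729, -0.1154, 0.3927]
tool_rot: [0.695, 0.719, 0.001, 0.004]
force: [0.2, -0.4, -1.0]
finger_gap: 0.997
gripper_force: 0.0
13.8 [ 0.5729 -0.1154  0.3927] [0.6945 0.7194 0.0013 0.0036] [-0.3898  0.4856  1.5524 -0.0003  1.096  -0.4249]
```

View pics/w4.png

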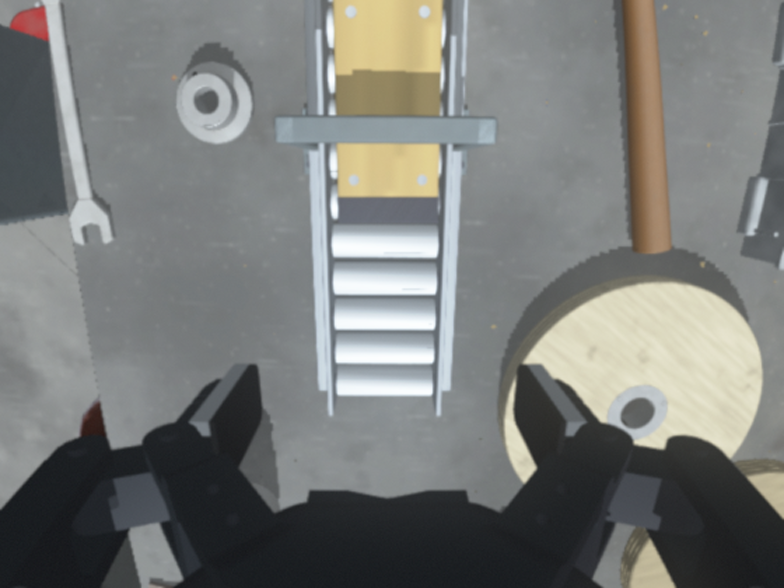

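The box is under the arch: its rear strap edge is at about row 222, x 337–438, with roughly 10 px of slack to the rails. The crossbar is at rows 117–143.

Run:
```python
from h import *
w=wl('w4.json');W=lambda u,v:np.array([u/1.4-.2,v/1.4-.2])
print('cam',ray(w,(0,0))[0])
for n,p,z in [('rearL',(337,222),.1),('rearR',(438,222),.1),('strapL',(338,197),.1),('screwRL',(353,181),.1),('screwRR',(422,181),.1),('screwFL',(350,11),.1),('screwFR',(424,11),.1),('archL far',(276,117),.122),('archR far',(496,117),.122),('near',(277,131),.122),('near',(495,131),.122),('bot',(386,143),.112),('railL',(321,389),.052),('railR',(448,389),.052),('roll1',(337,380),.035),('roll1',(434,380),.035)]: print(n,at(w,W(*p),z))
```

```text
cam [ 0.5701 -0.0451  0.362 ]
rearL [ 0.5426 -0.0776  0.1   ]
rearR [ 0.6034 -0.0756  0.1   ]
strapL [ 0.5431 -0.0628  0.1   ]
screwRL [ 0.5519 -0.0532  0.1   ]
screwRR [ 0.5924 -0.0518  0.1   ]
screwFL [0.5486 0.0379 0.1   ]
screwFR [0.5888 0.0394 0.1   ]
archL far [ 0.5125 -0.0209  0.122 ]
archR far [ 0.6277 -0.0168  0.122 ]
near [ 0.5129 -0.0279  0.122 ]
near [ 0.6278 -0.0238  0.122 ]
bot [ 0.5705 -0.0318  0.112 ]
railL [ 0.5249 -0.2168  0.052 ]
railR [ 0.6266 -0.2136  0.052 ]
roll1 [ 0.536  -0.2173  0.035 ]
roll1 [ 0.6173 -0.2147  0.035 ]
```

```bash
python3 -m jog '{"linear":[[0,12,0],[-1,25,0],[-1,35,0],[-1,35,0],[-1,30,0],[-1,15,-10],[0,4,-30],[0,0,-40],[0,0,-40],[0,0,-25],[0,0,-9],[0,0,0]],"turn":[0,0,0,0,0,0,0,0,0,0,0,0]}'
python3 - <<'E'
from h import *
s=sense();print(s['tcp_pos'],s['force'])
E
```

```text
t: 15.35
tcp_pos: [0.567, 0.0419, 0.2343]
tool_rot: [0.694, 0.72, -0.001, -0.001]
force: [0.2, -0.6, -0.2]
finger_gap: 0.999
gripper_force: 0.0
[0.567  0.0419 0.2343] [ 0.1527 -0.6186 -0.2388]
```

```bash
python3 -m jog '{"linear":[[1,0,4],[0,0,0],[0,0,0],[0,0,0],[0,0,0],[0,0,0]],"turn":[0,0,0,0,0,0]}' 0 25
python3 -m jog '{"linear":[[0,5,0],[-0.5,10,0],[-0.5,14,0],[-0.5,14,0],[-0.5,10,0],[0,5,0],[0,2,0],[0,0,0],[0,0,0]],"turn":[0,0,0,0,0,0,0,0,0]}'
python3 - <<'E'
from h import *
s=sense();print(s['tcp_pos'],s['force'],s['ft_torque'])
E
```

```text
t: 16.1
tcp_pos: [0.569, 0.042, 0.241]
tool_rot: [0.694, 0.72, 0.001, 0.002]
force: [0.4, -0.1, 7.0]
finger_gap: 0.697
gripper_force: 27.9
t: 17.23
tcp_pos: [0.5671, 0.1022, 0.241]
tool_rot: [0.694, 0.72, 0.001, 0.002]
force: [0.7, 0.9, 6.0]
finger_gap: 0.7
gripper_force: 27.9
[0.5671 0.1022 0.241 ] [0.7405 0.8866 5.9899] [-0.0863  0.0556 -0.0007]
```

```bash
python3 -m jog '{"linear":[[0,0,0],[0,0,0],[0,0,0],[0,0,2],[0.5,-12,0],[0.5,-14,0],[0.5,-14,0],[0,-8,0],[0,0,0]],"turn":[0,0,0,0,0,0,0,0,0]}' 1
python3 - <<'E'
from h import *
s=sense();c=get_calibration('wrist');cv2.imwrite('pics/w5.png',cv2.resize(snapshot('wrist')[:,:,::-1],(784,588),interpolation=cv2.INTER_CUBIC))
json.dump({k:np.array(v).tolist() for k,v in c.items()},open('w5.json','w'))
print(s['t'],s['tcp_pos'],s['tool_rot'],s['q'])
E
```

```text
t: 18.35
tcp_pos: [0.5678, 0.0531, 0.2412]
tool_rot: [0.695, 0.719, 0.0, -0.0]
force: [-0.8, -0.2, -0.7]
finger_gap: 1.003
gripper_force: 0.0
18.35 [0.5678 0.0531 0.2412] [ 0.6949  0.7192  0.     -0.    ] [-0.1027  0.6893  1.697   0.0001  0.7552 -0.1371]
```

View pics/w5.png

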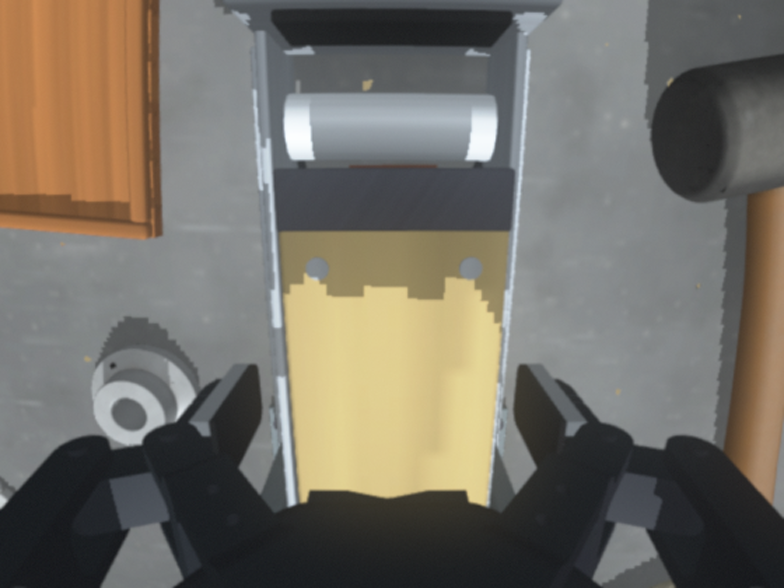

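The box is past the arch, with its front top edge at row 168, x 275–515. One roller is visible beyond it, and the black bumper is at rows 12–45. The tray's near corner is at (160,236).

Run:
```python
from h import *
w=wl('w5.json');w4=wl('w4.json');w2=wl('w2.json');W=lambda u,v:np.array([u/1.4-.2,v/1.4-.2])
t=lambda u,v:(cal('top'),np.array([u/2.8+130-.3,v/2.8+140-.3])); s=lambda u,v:(cal('side'),np.array([u/3+190-.3,v/3+170-.3]))
print('cam',ray(w,(0,0))[0])
for n,p,z in [('frontL',(275,168),.1),('frontR',(515,168),.1),('scrL',(316,268),.1),('scrR',(470,268),.1),('bumptop',(275,12),.078),('bumptop',(515,12),.078),('bumplow',(390,45),.04),('roller165',(390,128),.04),('tray corner',(160,222),.016),('tray corner low',(160,237),.0)]: print(n,at(w,W(*p),z))
# tray fit on top-edge corners, top+side+wrist
pts={(95,-50):[t(40,206),s(319,565)],(95,50):[t(36,300),s(505,563)],(-95,-50):[t(228,213),s(313,360),(w,W(160,222))],(-95,50):[t(218,310),s(468,360)]}
def f(p):
    r=[]
    for l,obs in pts.items():
        ca,sa=np.cos(p[3]),np.sin(p[3]);l=np.array(l)/1e3
        for c,uv in obs:r+=list(proj(c,[p[0]+ca*l[0]-sa*l[1],p[1]+sa*l[0]+ca*l[1],p[2]])[0]-uv)
    return r
r=least_squares(f,[.41,.187,.016,1.5],loss='soft_l1');print(r.x,np.degrees(r.x[3]));print(np.array(f(r.x)).reshape(-1,2))
```

```text
cam [0.5649 0.1234 0.2108]
frontL [0.537 0.123 0.1  ]
frontR [0.5965 0.125  0.1   ]
scrL [0.547  0.0978 0.1   ]
scrR [0.5874 0.0992 0.1   ]
bumptop [0.5322 0.1654 0.078 ]
bumptop [0.5988 0.1677 0.078 ]
bumplow [0.5643 0.1672 0.04  ]
roller165 [0.5653 0.1385 0.04  ]
tray corner [0.4618 0.0978 0.016 ]
tray corner low [0.4525 0.0882 0.    ]
[0.4124 0.1888 0.0121 1.5292] 87.6143247509538
[[-0.0436 -0.7216]
 [ 0.1404  0.8735]
 [-0.7941  0.0969]
 [ 1.3085  2.5531]
 [-1.9766 -0.9432]
 [-2.097  -0.1793]
 [-1.0521  8.2629]
 [-0.1121 -1.2359]
 [-3.3494  0.6138]]
```

```bash
python3 -m jog '{"linear":[[0,0,0],[0,0,0],[0,0,0],[0,0,0],[0,0,0]],"turn":[0,0,0,0,0]}' 0 50
python3 -m jog '{"linear":[[0,4,0],[-0.5,8,0],[-0.5,10,0],[0,8,0],[0,4,0],[0,2,0],[0,2,0],[0,1,0],[0,0,0]],"turn":[0,0,0,0,0,0,0,0,0]}'
```

```text
t: 19.02
tcp_pos: [0.5681, 0.0542, 0.2416]
tool_rot: [0.694, 0.72, 0.0, 0.0]
force: [0.4, 0.8, 4.3]
finger_gap: 0.693
gripper_force: 54.9
t: 20.15
tcp_pos: [0.5669, 0.0934, 0.2416]
tool_rot: [0.694, 0.72, 0.0, 0.0]
force: [1.1, 0.8, 6.3]
finger_gap: 0.694
gripper_force: 55.1
```

```bash
python3 -m jog '{"linear":[[0,1,0],[0,1,0],[0,0,0]],"turn":[0,0,0]}'
python3 -m jog '{"linear":[[0,1,0],[0,1,0],[0,0,0]],"turn":[0,0,0]}'
```

```text
t: 20.52
tcp_pos: [0.5669, 0.0953, 0.2416]
tool_rot: [0.694, 0.72, 0.0, 0.0]
force: [0.6, 0.3, 5.9]
finger_gap: 0.69
gripper_force: 55.1
t: 20.9
tcp_pos: [0.567, 0.0961, 0.2416]
tool_rot: [0.694, 0.72, -0.001, 0.001]
force: [-0.3, -5.7, 6.6]
finger_gap: 0.694
gripper_force: 55.2
```

```bash
python3 -m jog '{"linear":[[0,1,0],[0,0,0],[0,0,0]],"turn":[0,0,0]}'
python3 -m jog '{"linear":[[0,0,4],[0,-2,12],[0,0,30],[0,0,45],[0,0,40],[0,0,10],[0,0,0],[0,0,0]],"turn":[0,0,0,0,0,0,0,0]}'
python3 -m jog '{"linear":[[-10,0,0],[-20,-20,0],[-30,-30,0],[-30,-30,0],[-30,-20,0],[-20,-20,0],[-10,-10,0],[0,0,0],[0,0,0]],"turn":[0,-0.5,-0.4,0,0,0,0,0,0]}'
python3 - <<'E'
from h import *
s=sense();c=get_calibration('wrist');cv2.imwrite('pics/w6.png',cv2.resize(snapshot('wrist')[:,:,::-1],(784,588),interpolation=cv2.INTER_CUBIC))
json.dump({k:np.array(v).tolist() for k,v in c.items()},open('w6.json','w'))
print(s['t'],s['tcp_pos'],s['tool_rot'],s['q'],s['force'],s['ft_torque'])
E
```

```text
t: 21.28
tcp_pos: [0.567, 0.0963, 0.2416]
tool_rot: [0.694, 0.72, -0.001, 0.001]
force: [-1.6, -9.1, 6.8]
finger_gap: 0.695
gripper_force: 55.2
t: 22.28
tcp_pos: [0.5659, 0.0962, 0.38]
tool_rot: [0.694, 0.72, -0.002, -0.002]
force: [-0.4, 0.2, -4.7]
finger_gap: 0.693
gripper_force: 56.0
t: 23.4
tcp_pos: [0.4175, -0.0338, 0.3823]
tool_rot: [0.722, 0.692, 0.0, 0.0]
force: [0.1, -0.4, -3.0]
finger_gap: 0.691
gripper_force: 55.8
23.4 [ 0.4175 -0.0338  0.3823] [0.7219 0.6919 0.0004 0.0003] [-0.3491  0.2882  1.9514  0.0006  0.901  -0.307 ] [ 0.0611 -0.4426 -3.032 ] [-0.0266 -0.0284  0.0173]
```

View pics/w6.png

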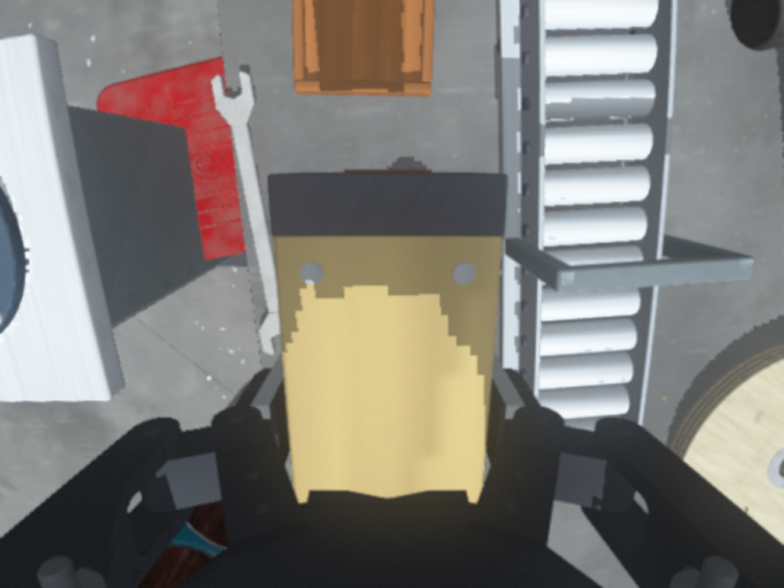

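The held box is square in the hand. The tray's near end shows at x 294–432, down to about row 96. I'll now fit the tray outline numerically by colour mask, using the top view and two wrist positions.

```bash
python3 -m jog '{"linear":[[0,15,0],[0,25,0],[0,15,0],[0,5,0],[0,0,0],[0,0,0]],"turn":[0,0,0,0,0,0]}'
cat > tray.py <<'E'
from h import *
s=sense();c7=get_calibration('wrist');i7=snapshot('wrist')[:,:,::-1].copy();cv2.imwrite('pics/w7.png',i7)
print(s['t'],s['tcp_pos'],s['tool_rot'])
i6=cv2.resize(cv2.imread('pics/w6.png'),(560,420),interpolation=cv2.INTER_AREA)
def hull(c,p):
    ca,sa=np.cos(p[2]),np.sin(p[2])
    P=[[p[0]+ca*x-sa*y,p[1]+sa*x+ca*y,z] for x in(-.095,.095) for y in(-.05,.05) for z in(0,.016)]
    return cv2.convexHull(proj(c,P).astype(np.float32))
obs=[]
for n,im,c in(('top',cv2.imread('pics/top0.png'),cal('top')),('w6',i6,wl('w6.json')),('w7',i7,c7)):
    h=cv2.cvtColor(im,cv2.COLOR_BGR2HSV);m=cv2.inRange(h,(5,110,50),(16,255,255))
    m=cv2.morphologyEx(m,cv2.MORPH_CLOSE,np.ones((9,9)))
    # connected component nearest predicted centre, within a margin
    roi=np.zeros_like(m);cv2.fillConvexPoly(roi,hull(c,(.412,.189,1.53)).astype(int),255);roi=cv2.dilate(roi,np.ones((25,25)))
    if n!='top': roi[120:]=0
    m&=roi
    cs=max(cv2.findContours(m,cv2.RETR_EXTERNAL,cv2.CHAIN_APPROX_NONE)[0],key=cv2.contourArea)
    pts=cs[:,0].astype(float)
    k=(pts[:,1]>2)&(pts[:,0]>2)&(pts[:,0]<557)
    if n!='top':k&=pts[:,1]<110
    print(n,cv2.boundingRect(cs),k.sum());obs.append((c,pts[k],n))
def f(p,o=obs):
    return np.concatenate([[cv2.pointPolygonTest(hull(c,p),tuple(map(float,q)),True)-.5 for q in pts] for c,pts,n in o])
for o in(obs,obs[:1],obs[1:],obs[2:]):
    r=least_squares(f,[.412,.189,1.53],loss='soft_l1',diff_step=1e-3,args=(o,));print([n for *_,n in o],r.x,np.degrees(r.x[2]),np.percentile(np.abs(f(r.x,o)),[50,80,95]))
E
python3 tray.py
```

```text
t: 24.2
tcp_pos: [0.4169, 0.0257, 0.3822]
tool_rot: [0.722, 0.692, -0.0, 0.0]
force: [0.5, -1.4, -3.8]
finger_gap: 0.693
gripper_force: 55.8
24.2 [0.4169 0.0257 0.3822] [ 0.7221  0.6918 -0.      0.0002]
top (144, 214, 66, 36) 188
w6 (209, 0, 101, 68) 221
w7 (214, 0, 100, 120) 214
['top', 'w6', 'w7'] [0.4102 0.1881 1.5088] 86.45029573453535 [0.5788 0.945  1.4634]
['top'] [0.4098 0.186  1.5056] 86.26726983043014 [0.8232 1.1257 1.2833]
['w6', 'w7'] [0.4102 0.1882 1.509 ] 86.45874287065703 [0.4658 0.8195 1.1512]
['w7'] [0.4092 0.1727 1.508 ] 86.39943324327047 [0.4954 0.8063 0.965 ]
```

```bash
python3 -m jog '{"linear":[[-1,12,0],[-2,25,0],[-2,35,0],[-1.5,35,0],[0,30,0],[0,18,0],[0,7,0],[0,0,0],[0,0,0]],"turn":[-0.2,0,0,0,0,0,0,0,0]}'
python3 -m jog '{"linear":[[0,0,-15],[0,0,-30],[0,0,-35],[0,0,-35],[0,0,-25],[0,0,-15],[0,0,-6],[0,0,0],[0,0,0]],"turn":[0,0,0,0,0,0,0,0,0]}'
```

```text
t: 25.38
tcp_pos: [0.4103, 0.1873, 0.3821]
tool_rot: [0.728, 0.685, -0.0, 0.0]
force: [-0.8, -0.5, -3.6]
finger_gap: 0.693
gripper_force: 55.8
t: 26.5
tcp_pos: [0.4106, 0.188, 0.2218]
tool_rot: [0.728, 0.685, 0.001, 0.0]
force: [0.3, -0.6, -4.0]
finger_gap: 0.692
gripper_force: 55.7
```

```bash
python3 -m jog '{"linear":[[0,0,-4],[0,0,-4],[0,0,-3],[0,0,0],[0,0,0]],"turn":[0,0,0,0,0]}'
python3 -m jog '{"linear":[[0,0,-1],[0,0,-1],[0,0,0]],"turn":[0,0,0]}'
```

```text
t: 27.12
tcp_pos: [0.4103, 0.1881, 0.2102]
tool_rot: [0.728, 0.686, -0.0, -0.0]
force: [-0.3, 0.7, -3.6]
finger_gap: 0.692
gripper_force: 55.7
t: 27.5
tcp_pos: [0.4102, 0.188, 0.2096]
tool_rot: [0.728, 0.686, 0.0, 0.0]
force: [-1.4, -0.4, 12.1]
finger_gap: 0.693
gripper_force: 57.8
```

```bash
python3 -m jog '{"linear":[[0,0,0.5],[0,0,0],[0,0,0],[0,0,0],[0,0,0],[0,0,10],[0,0,30],[0,0,40],[0,0,40],[0,0,40],[0,-20,20],[0,-30,0]],"turn":[0,0,0,0,0,0,0,0,0,0,0,0]}' 1
python3 -m jog '{"linear":[[0,-30,0],[0,-20,0],[0,0,0],[0,0,0]],"turn":[0,0,0,0]}'
python3 - <<'E'
from h import *
s=sense();c=get_calibration('wrist');i=snapshot('wrist')[:,:,::-1];cv2.imwrite('pics/w8.png',i)
print(s['t'],s['tcp_pos'],s['force'])
h=cv2.cvtColor(i,cv2.COLOR_BGR2HSV)
def sel(m):
    n,l,st,ce=cv2.connectedComponentsWithStats(m)
    uv=proj(c,[.41,.188,.068])[0].astype(int);k=l[uv[1],uv[0]];pts=np.argwhere(l==k)[:,::-1].astype(np.float32)
    return uv,k,st[k],cv2.minAreaRect(pts)
m=cv2.inRange(h,(17,60,60),(32,255,255));uv,k,st,r=sel(m);print(uv,k,st,r)
b=cv2.boxPoints(r);print([at(c,p,.068) for p in b])
# expected top face (full with straps) for comparison
ca,sa=np.cos(1.509),np.sin(1.509);print(proj(c,[[.4102+ca*x-sa*y,.188+sa*x+ca*y,.068] for x,y in((-.058,-.03),(.058,-.03),(.058,.03),(-.058,.03))]))
E
```

```text
t: 29.0
tcp_pos: [0.4103, 0.138, 0.3912]
tool_rot: [0.727, 0.686, 0.002, 0.002]
force: [0.4, 0.3, -0.7]
finger_gap: 0.996
gripper_force: 0.0
t: 29.5
tcp_pos: [0.41, 0.0884, 0.389]
tool_rot: [0.728, 0.685, 0.0, -0.0]
force: [-1.1, -0.4, 1.0]
finger_gap: 1.004
gripper_force: 0.0
29.5 [0.41   0.0884 0.389 ] [-1.0633 -0.4443  0.9903]
[270  87] 1 [ 235   22   71  129 8557] ((270.0, 86.0), (128.0, 70.0), 90.0)
[array([0.3834, 0.2434, 0.068 ]), array([0.443 , 0.2397, 0.068 ]), array([0.4386, 0.1309, 0.068 ]), array([0.3736, 0.1349, 0.068 ])]
[[302.9357 152.9979]
 [305.5986  16.5369]
 [235.0641  16.5918]
 [238.5254 152.9589]]
```

The box's yellow face centres at pixel (270,86). My prediction for a box flat on the tray floor was about (270.5,85), and its size matches too. The hand is clear, so I'm handing in.

```bash
python3 -c "from station import *; print(sign_off())"
```

```text
the job is handed in; nothing more can be done
None
```

I handed the job in at about 29.5 s: the box was released on the entry rollers, rolled under the arch to the stop, then lowered by hand flat into the tray; I saw no contact with the mug or collar but did not re-check them at the end.

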